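# Click the gift box lid shut

## Robot

A 7-joint arm with a two-finger parallel gripper is mounted at the origin on the work surface. World frame = base frame: x ahead of the robot, y to its left, z up, the work surface at z = 0. Lengths are in m, angles in degrees, forces in N, time in s.
With the tool pointing down it reaches from about 0.425 to 0.875 m from the base axis. Payload 4.7 kg.
Tool frame: the origin (TCP) lies on the mounting face of the last link; the fingertips stand 182 mm ahead of it and the grasp point (between the pads) lies env.grip_depth ahead of it (env.grip_depth is the distance from the TCP to the grasp point, in m); x points along the fingers, y is the direction in which the jaws open and shut, and the axes are right-handed (so a half turn about x gives the same grasp; the last joint's range is limited). The gripper opens to 87 mm and grips with 3 to 60 N. Pads are 19 mm wide; open, the fingers measure 117 mm over their backs; the gripper's body (75 mm by 190 mm) begins 51 mm behind the grasp point.
Start: joints at [-75.911, 18.392, -4.016, 83.108, 1.295, 78.541, -3.26], TCP at [0.149, 0.633, 0.405] pointing down, gripper open.
Joint ranges: [-163.93, 163.93], [-17.29, 119.83], [-79.2, 71.16], [3.27, 140.29], [-89.18, 269.18], [5.43, 117.66], [-154.24, 154.24]. Speed limits (degrees/s): [147.25, 147.25, 180, 180, 180, 180, 180].

## Interface

Orientations are given as [roll, pitch, yaw] about the fixed x, y, z axes, in that order (R = Rz(yaw) Ry(pitch) Rx(roll)).
In Python, from cell import sensors, viewer, env gives the robot as it stands.
- The arm moves only by the tool carry_out, never from a script. Its argument "moves" is a list of rows, each a list of 4 numbers: the shift along the world's x, y, z in cm, then the turn about the world's z in rad. In form: [[tx, ty, tz, spin], ...]. A call has 1 to 12 rows; each row shifts and turns the pose as measured when the row begins; what a row does not reach is not made up. A row lasts 1/10 s, in which the tool goes at most 50 mm and 8.59 degrees, less where a joint would pass 70% of its speed; a pose out of reach is approached as far as the arm can. A call with a gripper value outside its range is refused whole. "hand" is the finger opening in cm, from 0 to 8.7, set as the call begins (left out, the last holds). The fingers move at their own pace and stop on an object; "force" is the grip in N (left out, the last holds). Time passes only in rows, so rows that do not move let the fingers close. It gives the time, the measured TCP pose, the force and the opening at its end, in the units of the state.
- sensors.get_obs(): the state, without advancing time (a new reading comes with each control period).
- viewer.read_camera(name): name is "scene" or "top" or "wrist"; returns the picture (400x640x3 uint8, red, green, blue); there is no depth.
- viewer.camera_model(name): a dict with "K" (3x3 intrinsics, pixels), "extrinsics" (4x4, takes a point from world to camera coordinates). Camera axes: x right, y down, z forward; pixel columns grow to the right and rows downward; lengths in m; the calibration is good to about 2 mm. A picture is of the moment at which its call begins: read the wrist's pose just before it. camera_model takes no time and is no camera call; for the wrist camera it gives the pose at the moment of the call.
- env.sign_off(): hands the job in, once; it reports no verdict.
The state is a dict: "time_s": time; "qpos": joint angles; "joint_velocities": joint speeds; "effort": joint torques, N m; "tool_pos": TCP position; "tool_rot": TCP orientation; "force": force on the tool from outside, world axes, zero at the start; "wrist_torque": the same for the moment, N m; "grip_width": finger opening in m.
Only numpy, scipy, OpenCV 4.12 (cv2) and the standard library are available. Lean on these libraries where they do the work, as an engineer would, in place of code of your own. Each camera call takes 0.05 s, during which the arm holds its last target. There are 200 camera calls.

## Task

Close the snap-shut lid of the clear box: with the fingertips press its four raised rim flaps down one at a time until each clicks flush, starting with the long side nearest the robot and going round clockwise as seen from above (so next the short side on the robot's left). Only press: don't lift, tip or shove the box, and leave the other things on the table where they are.

Things in the scene. Friction and masses are not known exactly. Their poses are not given: they have to be found in the camera images.
- box: Loose clear plastic tub with goods inside and a grey snap-shut lid with four white rim flaps: 140 mm (its x) by 200 mm (its y), about 0.9 kg. Origin: centre of the underside, on the table; x axis away from the robot, turned up to 0.4 rad. Lid top 75 mm above the origin: a fixed grey middle 76 x 136 mm and four fixed corners; between these, along each side, a white flap hinged on its inner edge, standing up.
- flap_front (a joint): Angle by which the long flap on the box's -x side (nearest the robot) is pressed down: 0.44 is shut, flush with the lid; 0 is fully up (outer edge 16 mm above flush). Sprung over centre: pressed 27 mm out from its hinge it takes about 9 N to start down, less as it goes; past half way (0.22) it clicks shut by itself and stays; let go before that, it springs up again.
- flap_front_press (a point): Point on the upper face of the long flap on the box's -x side (nearest the robot), 134 mm long; at the middle of its length, 27 mm out from the hinge and 10 mm in from the outer edge. It moves with the flap: 75 mm above the table when shut, about 86 mm when fully up. Its x axis points outward from the lid, y along the hinge.
- flap_left (a joint): Angle by which the short flap on the box's +y side (left as seen from the robot) is pressed down: 0.44 is shut, flush with the lid; 0 is fully up (outer edge 16 mm above flush). Sprung over centre: pressed 27 mm out from its hinge it takes about 9 N to start down, less as it goes; past half way (0.22) it clicks shut by itself and stays; let go before that, it springs up again.
- flap_left_press (a point): Point on the upper face of the short flap on the box's +y side (left as seen from the robot), 74 mm long; at the middle of its length, 27 mm out from the hinge and 10 mm in from the outer edge. It moves with the flap: 75 mm above the table when shut, about 86 mm when fully up. Its x axis points outward from the lid, y along the hinge.
- flap_back (a joint): Angle by which the long flap on the box's +x side (farthest from the robot) is pressed down: 0.44 is shut, flush with the lid; 0 is fully up (outer edge 16 mm above flush). Sprung over centre: pressed 27 mm out from its hinge it takes about 9 N to start down, less as it goes; past half way (0.22) it clicks shut by itself and stays; let go before that, it springs up again.
- flap_back_press (a point): Point on the upper face of the long flap on the box's +x side (farthest from the robot), 134 mm long; at the middle of its length, 27 mm out from the hinge and 10 mm in from the outer edge. It moves with the flap: 75 mm above the table when shut, about 86 mm when fully up. Its x axis points outward from the lid, y along the hinge.
- flap_right (a joint): Angle by which the short flap on the box's -y side (right as seen from the robot) is pressed down: 0.44 is shut, flush with the lid; 0 is fully up (outer edge 16 mm above flush). Sprung over centre: pressed 27 mm out from its hinge it takes about 9 N to start down, less as it goes; past half way (0.22) it clicks shut by itself and stays; let go before that, it springs up again.
- flap_right_press (a point): Point on the upper face of the short flap on the box's -y side (right as seen from the robot), 74 mm long; at the middle of its length, 27 mm out from the hinge and 10 mm in from the outer edge. It moves with the flap: 75 mm above the table when shut, about 86 mm when fully up. Its x axis points outward from the lid, y along the hinge.
- tape_roll: Bystander, loose: roll of packing tape lying flat, outside 96 mm across, 48 mm high. Origin: centre of the underside.
- parcel_small: Bystander, loose: small wrapped parcel 85 x 60 x 28 mm. Origin: centre of the underside.
- parcel_kraft: Bystander, loose: brown wrapped parcel 70 x 90 x 40 mm. Origin: centre of the underside.
- parcel_large: Bystander, loose: large wrapped parcel 110 x 160 x 35 mm. Origin: centre of the underside.
- stapler: Bystander, loose: black stapler 125 x 34 mm, 52 mm high. Origin: centre of the underside.
- pen_cup: Bystander, loose: steel cup 76 mm across with pens, 145 mm high overall. Origin: centre of the underside.
- tin: Bystander, loose: round metal tin 84 mm across, 56 mm high. Origin: centre of the underside.
Not all that is in view belongs to the job. Leave any blue, orange or red look-alike of the box alone.

How it is judged:
By the outcome, as a careful person would: the job done as asked, in the order asked, and still so for the second after the job is handed in, with the robot touching nothing.
It also fails if it takes over 48 s, if anything falls off the work surface, if the arm or the gripper's body presses on something with over 40 N, if the wrist force passes 120 N, or if a joint passes its speed limit or range.

## Working session

There is one attempt and no reset: what is moved stays moved. The work goes in short steps, Python scripts to look and compute and a tool call to move; the robot and the scene stay as the last step left them, time stands still between calls to the robot, and variables do not carry over. Pictures are saved under pics/ and viewed, about 8 in all and at most 12, crops included, and the job is handed in when it is done.

Besides the shell and the picture viewer there is one more tool, called after ">>>" as name(argument=value, ...) on one line, values as JSON. carry_out: Moves the arm, as the interface text tells. Its arguments: {"type":"object","properties":{"moves":{"type":"array"},"hand":{"type":"number"},"force":{"type":"number"}},"required":["moves"]}

```bash
mkdir -p pics; python3 - <<'E'
from cell import sensors, viewer, env
import cv2
o=sensors.get_obs();print(o,env.grip_depth)
for n in("top","scene"):
    im=viewer.read_camera(n);cv2.imwrite(f"pics/{n}0.png",im[:,:,::-1]);m=viewer.camera_model(n);print(n,m["K"],m["extrinsics"])
E
```

```text
{'time_s': 0.0, 'qpos': array([-75.9125049 ,  18.43748452,  -4.01359262,  83.173886  ,
         1.29647893,  78.53931979,  -3.25980058]), 'joint_velocities': array([ 0.15755927,  0.07593795, -0.10691433, -0.11059339, -0.00411422,
        0.01403444,  0.01610129]), 'effort': array([ 8.70817366e-04, -4.91294324e+01, -4.03561899e-01, -3.12526417e+01,
       -6.40653865e-02,  4.36762290e-02,  1.58365160e-04]), 'tool_pos': array([0.14931628, 0.63241189, 0.40368768]), 'tool_rot': array([-85.81630128,  89.89434123, -99.09541464]), 'force': array([ 0.01110238,  0.08757771, -0.89663981]), 'wrist_torque': array([ 0.04615062, -0.02247564, -0.05026901]), 'grip_width': 0.08677506819902976} 0.1635
top [[498.84613078   0.         315.52924217]
 [  0.         498.84613078 203.71948618]
 [  0.           0.           1.        ]] [[ 0.02822719 -0.99954749  0.01039408 -0.06132558]
 [-0.99390543 -0.02917331 -0.10630575  0.50315928]
 [ 0.10656088 -0.00733002 -0.99427916  1.53665973]
 [ 0.          0.          0.          1.        ]]
scene [[378.06775595   0.         314.50315751]
 [  0.         378.06775595 200.26730841]
 [  0.           0.           1.        ]] [[ 0.85759828  0.51405675 -0.01645753 -0.39106841]
 [ 0.27283742 -0.48183234 -0.83270483 -0.09185367]
 [-0.43598731  0.709636   -0.55347251  1.43021983]
 [ 0.          0.          0.          1.        ]]
```

View pics/top0.png

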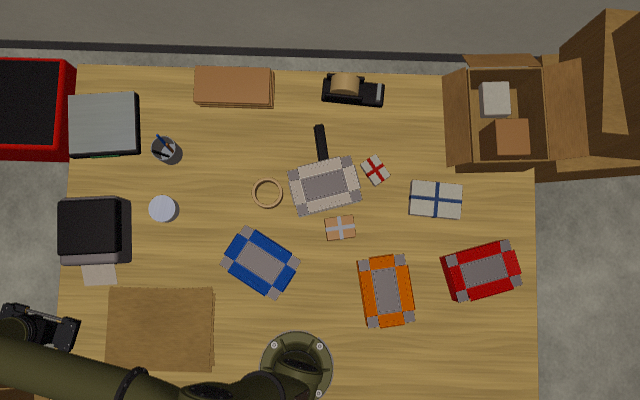

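View pics/scene0.png

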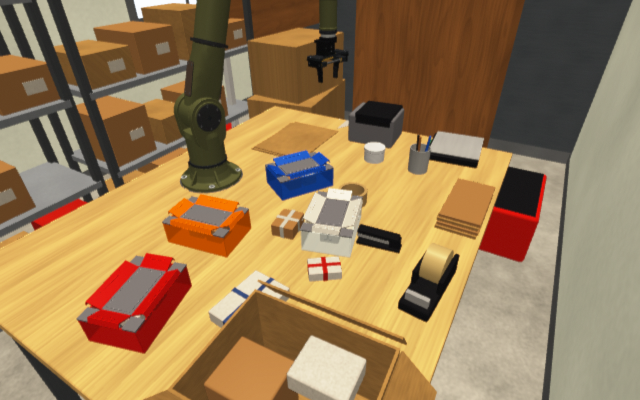

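The top view shows the clear/white box at about (325,185), with the look-alikes well apart from it. Its neighbours are the tape roll (267,193), the stapler (321,142), a small parcel (375,170) and a kraft parcel (340,228).

```bash
cat > h.py <<'E'
import numpy as np, cv2
from cell import viewer
def ray(uv,z,n="top",m=None):
    m=m or viewer.camera_model(n);K=m["K"];E=m["extrinsics"];R=E[:3,:3];c=-R.T@E[:3,3]
    d=R.T@np.linalg.solve(K,[uv[0],uv[1],1.]);return (c+d*(z-c[2])/d[2])[:2]
def proj(P,n="top",m=None):
    m=m or viewer.camera_model(n);p=m["K"]@(m["extrinsics"]@np.r_[P,1.])[:3];return p[:2]/p[2]
E
python3 - <<'E'
from h import *
im=cv2.imread("pics/top0.png")
c=im[140:245,240:400]
hsv=cv2.cvtColor(c,cv2.COLOR_BGR2HSV)
m=((hsv[...,1]<40)&(hsv[...,2]>90)&(hsv[...,2]<165)).astype(np.uint8)
n,l,s,ce=cv2.connectedComponentsWithStats(m,connectivity=4)
i=l[45,84];print(i,s[i],ce[i],c[45,84])
r=cv2.minAreaRect(np.argwhere(l==i)[:,::-1].astype(np.float32));b=cv2.boxPoints(r)+[240,140];print(r)
w=np.array([ray(p,.075) for p in b]);print(w,w.mean(0))
for k in range(4):
    d=w[(k+1)%4]-w[k];print(np.linalg.norm(d),np.degrees(np.arctan2(d[1],d[0])))
big=cv2.resize(c,None,fx=5,fy=5,interpolation=cv2.INTER_CUBIC)
cv2.polylines(big,[((b-[240,140]+.5)*5).astype(int).reshape(-1,1,2)],True,(0,0,255),1)
cv2.imwrite("pics/crop0.png",big)
E
```

```text
2 [  56   16   66   61 1464] [86.2773224  46.84221311] [105 107 116]
((84.30461120605469, 45.9407958984375), (46.61033248901367, 65.54093933105469), 75.42578887939453)
[[ 0.59563163  0.04435907]
 [ 0.65276481 -0.14858127]
 [ 0.51434213 -0.18719892]
 [ 0.45841679  0.00411635]] [ 0.55528884 -0.07182619]
0.20122170607776388 -73.50500823574929
0.14370859970905797 -164.41177430425518
0.19932179130054423 106.29471432129776
0.1429943618888316 16.345490772383204
```

View pics/crop0.png

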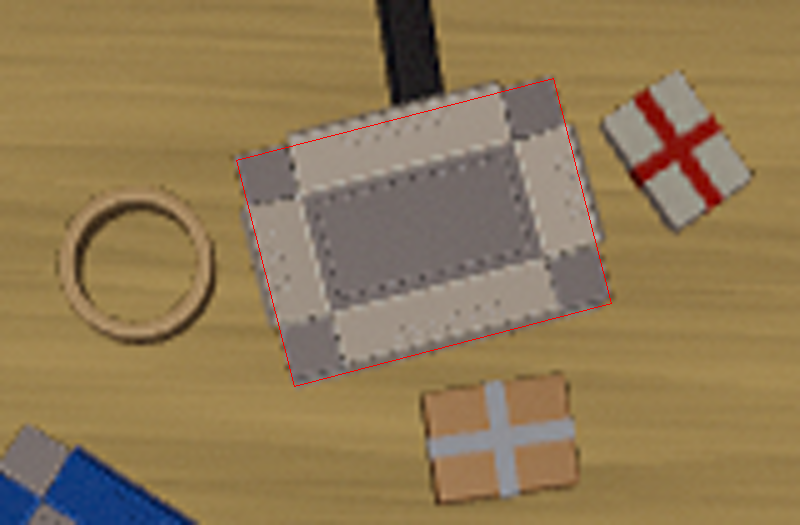

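The red outline fits the lid's outer rectangle (143 x 200 mm measured), so this gives the pose: centre (0.555, -0.072), yaw 16.3°. Next I work out the targets.

```bash
python3 - <<'E'
from h import *
from cell import sensors
from scipy.spatial.transform import Rotation as Ro
o=sensors.get_obs();R=Ro.from_euler("xyz",o["tool_rot"],degrees=True).as_matrix()
print(R.round(3),"jaw",np.degrees(np.arctan2(R[1,1],R[0,1])))
a=np.radians(16.3);x=np.array([np.cos(a),np.sin(a)]);y=np.array([-x[1],x[0]]);c=np.array([.5553,-.0718])
for n,v in dict(front=-x*(.038-.005+.027+.005-.005),left=y*(.068+.025),back=x*(.033+.027+.005),right=-y*.093).items(): print(n,(c+v).round(4))
print("front exact",c-x*.065, proj(np.r_[c-x*.06,.075]))
E
```

```text
[[-0.     0.23   0.973]
 [-0.002  0.973 -0.23 ]
 [-1.    -0.002  0.   ]] jaw 76.71783813620445
front [ 0.4977 -0.0886]
left [0.5292 0.0175]
back [ 0.6177 -0.0536]
right [ 0.5814 -0.1611]
front exact [ 0.49291266 -0.09004334] [329.3854222  204.73770549]
```

>>> carry_out(moves=[[3,-4,0,0.1],[3,-4,0,0.1],[3,-4,0,0.1],[3,-4,0,0.1],[3,-4,0,0.1],[2,-4.5,0,0],[2,-4.5,0,0],[2,-4.5,0,0],[2,-4.5,0,0],[2,-4.5,0,0],[2,-4.5,0,0],[2,-4.5,0,0]], hand=0, force=30)

```text
time_s: 1.3
tool_pos: [0.4329, 0.1122, 0.3968]
tool_rot: [-146.7, 89.5, -129.3]
force: [0.0, 0.7, -0.0]
grip_width: 0.0026
```

>>> carry_out(moves=[[1.2,-4,-1,0],[1.2,-4,-2,0],[1.2,-4,-2,0],[1.2,-4,-2,0],[1.2,-4,-2,-0.02],[0,0,0,0],[0,0,0,0]])

```text
time_s: 2.0
tool_pos: [0.4932, -0.104, 0.3038]
tool_rot: [-124.2, 89.6, -108.6]
force: [0.2, 0.6, 0.7]
grip_width: 0.0007
```

>>> carry_out(moves=[[0,1.4,0,0.01],[0,0,-0.5,0],[0,0,0,0]])

```text
time_s: 2.3
tool_pos: [0.4931, -0.0857, 0.2989]
tool_rot: [-126.9, 89.7, -110.5]
force: [0.1, -0.4, 0.0]
grip_width: 0.0005
```

```bash
python3 - <<'E'
from h import *
from cell import sensors
a=cv2.cvtColor(viewer.read_camera("wrist"),cv2.COLOR_RGB2BGR);m=viewer.camera_model("wrist")
x=np.array([np.cos(np.radians(16.3)),np.sin(np.radians(16.3))]);y=np.array([-x[1],x[0]]);c=np.array([.5553,-.0718])
for sx,sy in((1,1),(1,-1),(-1,1),(-1,-1)):
    for X,Y in((.07,.1),(.038,.068)):
        p=proj(np.r_[c+x*sx*X+y*sy*Y,.075],m=m);
        if abs(p).max()<2000: cv2.circle(a,tuple(p.astype(int)),4,(0,0,255),1)
cv2.imwrite("pics/w1.png",a);print(sensors.get_obs()["tool_pos"])
E
```

```text
[ 0.49338394 -0.0853288   0.29929229]
```

View pics/w1.png

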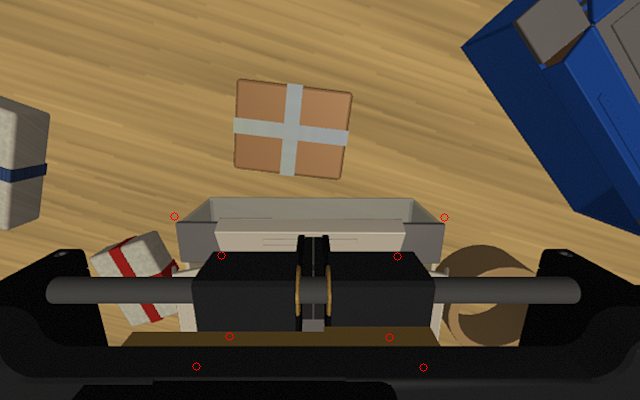

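The wrist view shows the front lid corners at (178,222) and (443,222). My predictions are about 5 px (3–4 mm) further towards the robot, so I move the estimate about 2 mm in +x. The closed fingertips are over the middle of the front flap.

>>> carry_out(moves=[[0.2,-0.3,-1.5,0],[0,0,-0.8,0],[0,0,-0.5,0],[0,0,-0.5,0],[0,0,-0.4,0]])

```text
time_s: 2.85
tool_pos: [0.4955, -0.0864, 0.2636]
tool_rot: [-106.7, 89.8, -90.0]
force: [-0.1, -0.1, 0.3]
grip_width: 0.0005
```

>>> carry_out(moves=[[0,0,-0.3,0],[0,0,-0.2,0],[0,0,0,0]])

```text
time_s: 3.15
tool_pos: [0.4956, -0.086, 0.258]
tool_rot: [-94.9, 89.8, -78.1]
force: [0.5, -0.5, -0.8]
grip_width: 0.0005
```

```bash
python3 - <<'E'
from h import *
a=cv2.cvtColor(viewer.read_camera("wrist"),cv2.COLOR_RGB2BGR);cv2.imwrite("pics/w2.png",a)
E
```

```text
(no output)
```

View pics/w2.png

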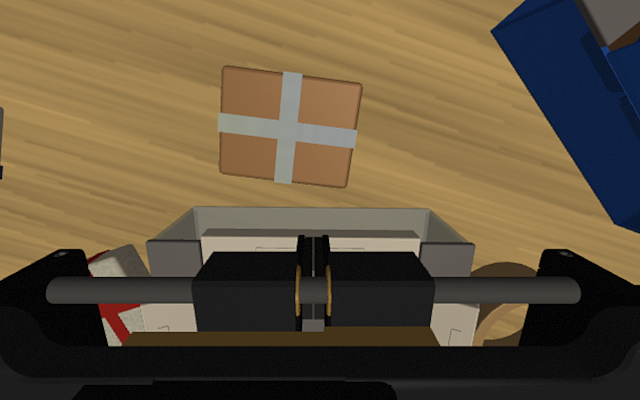

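>>> carry_out(moves=[[0,0,2,0],[0,0,2,0],[1,3.5,0,0],[1,3.5,0,0],[1,3,0,0],[0,0,0,0]])

```text
time_s: 3.8
tool_pos: [0.5268, 0.0165, 0.3015]
tool_rot: [-34.6, 89.7, -18.1]
force: [-1.3, 0.7, -0.1]
grip_width: 0.0009
```

```bash
python3 - <<'E'
from h import *
a=cv2.cvtColor(viewer.read_camera("wrist"),cv2.COLOR_RGB2BGR)
s=cv2.cvtColor(viewer.read_camera("scene"),cv2.COLOR_RGB2BGR)[170:270,250:410]
s=cv2.resize(s,(640,400),interpolation=cv2.INTER_CUBIC)
cv2.imwrite("pics/w3.png",cv2.resize(np.vstack([a[150:],s]),None,fx=.9,fy=.9))
E
```

```text
(no output)
```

View pics/w3.png

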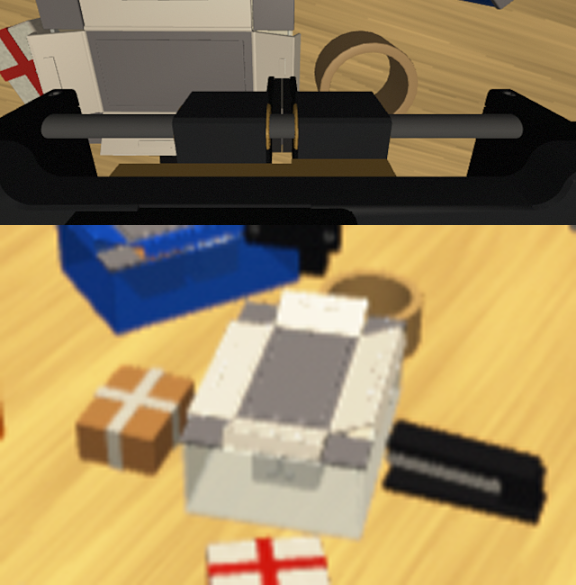

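The pictures show the front flap flush between its corners and the other three still up. The gripper is above the left flap.

>>> carry_out(moves=[[0.3,0.1,-2,0],[0,0,-0.8,0],[0,0,-0.5,0],[0,0,-0.5,0],[0,0,-0.4,0],[0,0,-0.2,0],[0,0,0,0]])

```text
time_s: 4.6
tool_pos: [0.529, 0.0067, 0.2591]
tool_rot: [-39.7, 89.5, -24.0]
force: [-0.3, -0.4, -0.8]
grip_width: 0.0005
```

```bash
python3 - <<'E'
from cell import sensors
o=sensors.get_obs();print(o["tool_pos"],o["force"])
E
```

```text
[0.5289953  0.0066742  0.25907158] [-0.29073103 -0.36423576 -0.82053938]
```

>>> carry_out(moves=[[0,0,2,0],[0,0,2,0],[0,0,0,0]])

```text
time_s: 4.9
tool_pos: [0.5283, 0.0055, 0.2995]
tool_rot: [-57.2, 89.6, -41.7]
force: [-0.7, 1.0, 0.0]
grip_width: 0.0005
```

```bash
python3 - <<'E'
from h import *
a=cv2.cvtColor(viewer.read_camera("wrist"),cv2.COLOR_RGB2BGR)
s=cv2.cvtColor(viewer.read_camera("scene"),cv2.COLOR_RGB2BGR)[170:270,250:410]
s=cv2.resize(s,(640,400),interpolation=cv2.INTER_CUBIC)
cv2.imwrite("pics/w4.png",cv2.resize(np.vstack([a[150:],s]),None,fx=.9,fy=.9))
E
```

```text
(no output)
```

View pics/w4.png

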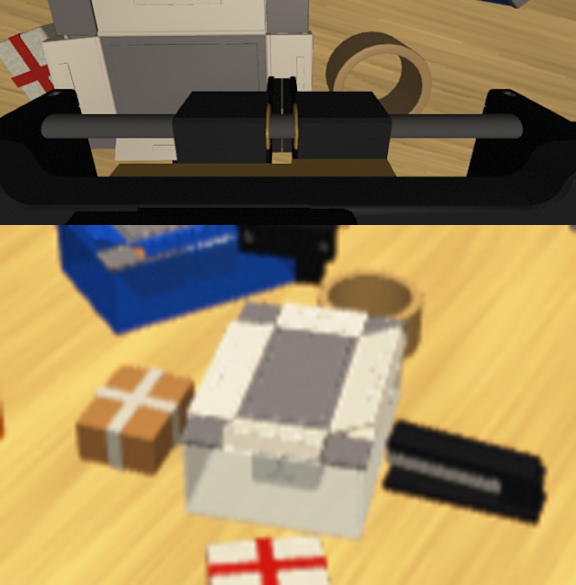

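The left flap is now shut and the box hasn't moved: its corners sit at the same scene pixels as before. The tool drifted about 10 mm inward during that press, so I'll check the position before pressing the back flap.

>>> carry_out(moves=[[3,-2,0,0],[3,-2,0,0],[3,-2,0,0],[0,0,0,0],[0,0,0,0],[0,0,0,0]])

```text
time_s: 5.6
tool_pos: [0.6166, -0.0546, 0.2888]
tool_rot: [-172.2, 89.3, -156.5]
force: [0.5, 0.1, -1.3]
grip_width: 0.0004
```

>>> carry_out(moves=[[0.2,0.1,-1,0],[0,0,-0.5,0],[0,0,-0.5,0],[0,0,-0.5,0],[0,0,-0.4,0],[0,0,-0.2,0],[0,0,0,0]])

```text
time_s: 6.3
tool_pos: [0.6179, -0.0504, 0.2577]
tool_rot: [176.4, 89.6, -167.5]
force: [-0.2, -0.1, 4.5]
grip_width: 0.0006
```

>>> carry_out(moves=[[0,0,2,0],[0,0,2,0],[-0.9,-2.8,0,0],[-0.9,-2.8,0,0],[-0.9,-2.8,0,0],[-0.8,-2.8,0,0],[0,0,0,0],[0,0,0,0],[0,0,0,0]])

```text
time_s: 7.2
tool_pos: [0.5793, -0.1624, 0.2955]
tool_rot: [158.0, 89.3, 174.3]
force: [-0.3, -0.2, 0.2]
grip_width: 0.0008
```

```bash
python3 - <<'E'
from h import *
a=cv2.cvtColor(viewer.read_camera("wrist"),cv2.COLOR_RGB2BGR)
s=cv2.cvtColor(viewer.read_camera("scene"),cv2.COLOR_RGB2BGR)[170:270,250:410]
s=cv2.resize(s,(640,400),interpolation=cv2.INTER_CUBIC)
cv2.imwrite("pics/w5.png",cv2.resize(np.vstack([a[150:],s]),None,fx=.9,fy=.9))
E
```

```text
(no output)
```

View pics/w5.png

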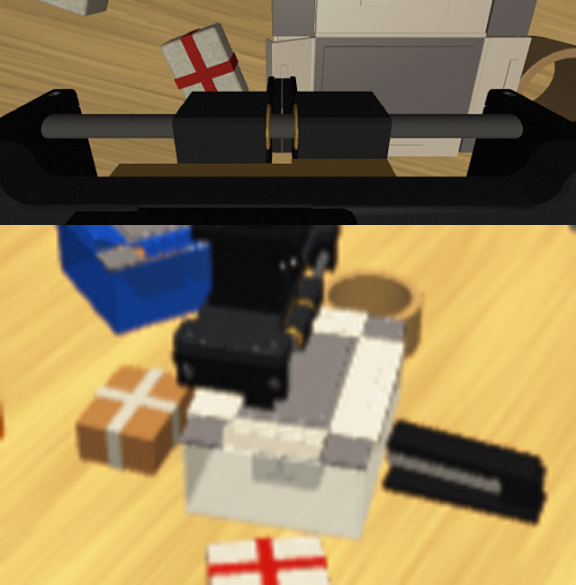

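The back flap is now flush, with its raised edge gone in the scene view. Only the right flap is still up, and the fingers are above it.

>>> carry_out(moves=[[0.3,0.1,-1.5,0],[0,0,-0.6,0],[0,0,-0.5,0],[0,0,-0.5,0],[0,0,-0.4,0],[0,0,-0.2,0],[0,0,0,0]])

```text
time_s: 8.0
tool_pos: [0.5848, -0.1581, 0.2578]
tool_rot: [156.2, 89.3, 172.9]
force: [-0.7, 0.7, 0.9]
grip_width: 0.0004
```

>>> carry_out(moves=[[0,0,3,0],[0,0,4,0],[-1,-2,4,0],[-2,-4,3,0],[-2,-4,0,0],[-1,-4,0,0],[0,-4,0,0],[0,-4,0,0],[0,-4,0,0],[0,0,0,0],[0,0,0,0]])

```text
time_s: 9.1
tool_pos: [0.5186, -0.4233, 0.397]
tool_rot: [145.4, 89.0, 162.3]
force: [1.9, 0.6, -0.1]
grip_width: 0.0004
```

```bash
python3 - <<'E'
from h import *
t0=cv2.imread("pics/top0.png")
t=cv2.cvtColor(viewer.read_camera("top"),cv2.COLOR_RGB2BGR)
s=cv2.cvtColor(viewer.read_camera("scene"),cv2.COLOR_RGB2BGR)[170:270,250:410]
f=lambda i:cv2.resize(i[120:250,240:440],(500,325),interpolation=cv2.INTER_CUBIC)
s=cv2.resize(s,(400,250),interpolation=cv2.INTER_CUBIC)
s0=cv2.resize(cv2.imread("pics/scene0.png")[170:270,250:410],(400,250),interpolation=cv2.INTER_CUBIC)
cv2.imwrite("pics/f.png",np.vstack([cv2.resize(np.hstack([f(t0),f(t)]),(800,260)),np.hstack([s0,s])]))
E
```

```text
(no output)
```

View pics/f.png

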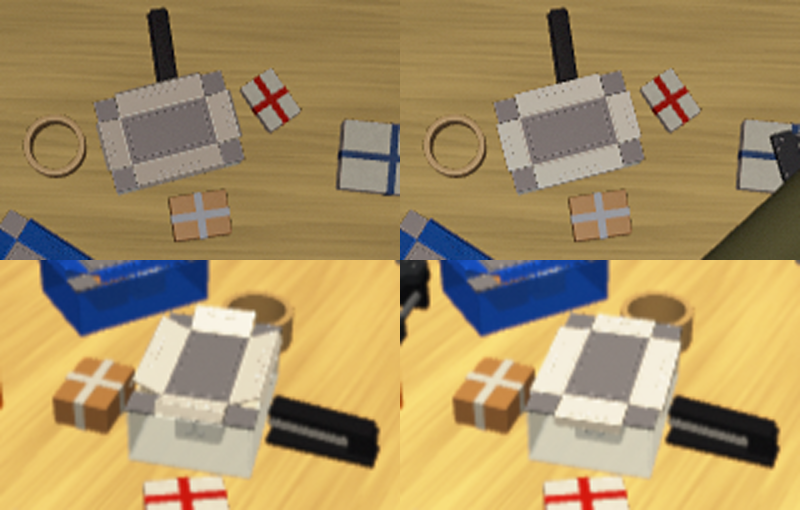

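The before and after views show all four flaps flush, and the box and its neighbours in the same place.

```bash
python3 -c "
from cell import env
print(env.sign_off())"
```

```text
the job is handed in; nothing more can be done
None
```

The lid is shut: I pressed the four flaps down with closed fingertips in the order front, left, back, right, then moved the arm clear and handed the job in at about 9.2 s.

- **Final check:** the before and after views from the top and scene cameras show all four flaps flush. The box and the neighbouring items in view (tape roll, stapler, two parcels) look unmoved. Forces read at the end of each move stayed under 5 N.
- **What disagreed:** the wrist camera put the front of the box 3–4 mm further from the robot than my top-view estimate, so I shifted the aim about 2 mm. On the left flap the tool also drifted about 10 mm inward while pressing, but that flap still closed and the box did not move.

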